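Couple a grease gun nozzle onto a leaning bearing nipple and hold it

ROBOT

A 6-joint arm with a two-finger parallel gripper is mounted at the origin on the work surface; the furniture and walls round the work are solid. World frame = base frame: x ahead of the robot, y to its left, z up, the work surface at z = 0. Lengths are in m, angles in rad, forces in N, time in s.
With the tool pointing down it reaches from about 0.35 to 0.975 m from the base axis. Payload 7.1 kg.
Tool frame: the origin (TCP) lies at the very end of the fingers, on their centre line; the grasp point (between the pads) lies 19 mm behind it; z points along the fingers, y is the line along which they close (so a half turn about z gives the same grasp; the last joint's range is limited). The gripper opens to 88 mm and grips with 3 to 60 N. Pads are 20 mm wide; open, the fingers measure 115 mm over their backs; the gripper's body (75 mm by 178 mm) begins 61 mm behind the grasp point.
Start: joints at [1.322, 0.423, 1.63, -0, 1.089, -0.019], TCP at [0.142, 0.609, 0.223] pointing down, gripper open.
Joint ranges: [-3, 3], [-0.9, 2.11], [0.09, 2.58], [-1.31, 4.45], [0.11, 2.69], [-2.54, 2.54]. Speed limits (rad/s): [2.39, 2.39, 3.01, 3.14, 3.14, 3.14].

INTERFACE

Orientations are given as a unit quaternion [x, y, z, w].
In Python, from workcell import movep, servo_line, goto_joints, move_gripper, pause, ik, read_state, get_image, camera_model, MotionError, finish_job gives the robot as it stands. Calls block until the motion is done:
- movep(position, orientation): joint-space move of the TCP to a pose.
- servo_line(position, attitude=None, vel=0.15, stop_force=None): straight line of the TCP; attitude=None keeps the orientation; vel is the mean speed in m/s. With stop_force (N) it stops when the force on the tool has changed by that much, and returns True; else False.
- goto_joints(angles): joint-space move.
- move_gripper(opening, force=None): finger opening in m; force is the grip in N (None keeps the last); returns when the fingers have stopped.
- pause(seconds).
- ik(position, orientation): joint angles nearest the present ones, or None.
- read_state(): the state.
- get_image(name): name is "side" or "top" or "wrist"; returns (picture, depth): 420x560x3 uint8, blue, green, red; 420x560 float32, m along the optical axis (not along the pixel's ray), 0 where there is no reading.
- camera_model(name): a dict with "vfov" (degrees; the focal length in pixels is half the picture's height over the tangent of half this angle, whatever the lens; pixels are square), "cx", "cy" (the principal point, pixels), "distortion" ([k1, k2, p1, p2, k3] as OpenCV has them; the pictures are not rectified), "eye" and "attitude" of the camera in the world. Camera axes: x right, y up, looking along -z (the intrinsics and any distortion apply to the point x, -y, -z); pixel columns grow to the right and rows downward; lengths in m; the calibration is good to about 2 mm. A picture is of the moment at which its call begins: read the wrist's pose just before it. camera_model takes no time and is no camera call; for the wrist camera it gives the pose at the moment of the call.
A pose or a line that the arm cannot do raises MotionError and nothing moves.
- finish_job(): hands the job in; it is judged then, once.
The state is a dict: "t": time; "joint_positions": joint angles; "qd": joint speeds; "effort": joint torques, N m; "tcp_pos": TCP position; "tcp_rot": TCP orientation; "force": force on the tool from outside, world axes, zero at the start; "moment": the same for the moment, N m; "finger_gap": finger opening in m; "grip_force": force on a finger pad.
Only numpy, scipy, OpenCV 4.12 (cv2) and the standard library are available. Lean on these libraries where they do the work, as an engineer would, in place of code of your own. Each camera call takes 0.05 s, during which the arm holds its last target. There are 200 camera calls.

TASK

Turn the blue indexing table by its red knob until it clicks into its detent (white line at the grey roller block, the bearing's brass grease nipple leaning towards you). Then take the brass-mouthed grease coupler out of its black holder, set it squarely over the leaning nipple and press it on along the nipple until the orange sprung collar snaps well down. Finish while still holding the coupler there against the spring, and leave the wax pot, tape roll and thread spool undisturbed.

Things in the scene. Friction and masses are not known exactly. Their poses are not given: they have to be found in the camera images.
- turntable (a joint): angle of the blue indexing table (170 mm across, top 33 mm above the bench) about its vertical axis, growing anticlockwise from above. 0 = detent (white line at the grey roller block, nipple leaning to the robot). Starts clockwise of it, -1.35 to -0.75; stops at -1.6, +0.5. Light friction; a sprung roller must be forced over a hump at -0.18 to -0.09 (some 6 N at the knob), then pulls it to 0
- turntable_axis (a point): point on the turntable's axis, on its top face; z up; its -y axis points along the white line, its -x axis is the side to which the nipple leans; both turn with the table. The fixed dark base under it is 180 mm across, the grey roller block (32 mm tall) stands on a lug 126 mm out
- turn_knob (a point): centre of the red round knob (25 mm across, 29 mm tall, its top 152 mm above the bench) on the turntable's upright steel post (11 mm thick), 75 mm from the turntable axis; moves with the table
- nipple: the brass grease nipple with its orange collar on the green bearing block (housing 60 mm across, 38 mm thick) bolted to the middle of the turntable; origin on the turntable axis at the housing's centre; its z axis runs out along the nipple, 25 degrees off vertical
- nipple_tip (a point): the tip of the nipple, 66 mm from the housing's centre along the nipple's z axis (this point's z axis too), about 127 mm above the bench; the nipple is 8.4 mm thick with a tapered tip and stands 10 mm out of the unpressed collar
- collar (a joint): travel (m) of the orange sprung collar, 28 mm across, down along the nipple: 0 = up, hard stop at 0.014. It takes 4 to 5 N to start, 9 to 10 N at 0.0025, then snaps through to 3 N at 0.0064; beyond, the spring holds back with 8 N at 0.0085, 10 N at 0.012. Past 0.0065 it counts as snapped in. It never latches: let go and it springs back up and pushes the coupler off
- collar_face (a point): centre of the collar's outer face, which the coupler's mouth presses on; moves with it; 10 mm below the nipple's tip when up; z axis along the nipple
- coupler: the loose grease coupler, 117 mm long, 0.22 kg, round about its own z axis; origin at the centre of its mouth (its lower end in the holder), z from the mouth to the grip's end. The brass mouth is 29 mm across, flares from 21 mm inside to an 11 mm bore after 10 mm, bore 31 mm deep; the steel grip is a 29 mm cylinder from 64 to 112 mm along z
- coupler_grip (a point): middle of the coupler's grip, on its axis, 90 mm from the mouth; z axis as the coupler's
- holder: fixed black cup on a steel foot (72 mm across) in which the coupler stands mouth down; origin under its centre; cup 35 mm across inside, rim 34 mm above the bench, its inner floor 6 mm above the bench
- wax_pot: cream wax pot, 50 mm across, 57 mm tall, loose bystander; origin under its centre
- tape_roll: roll of tape lying flat, 103 mm across, 25 mm tall, loose bystander; origin under its centre
- spool_rust: spool of rust-coloured thread, 57 mm across, 55 mm tall, standing, loose bystander; origin under its centre
Things that resemble listed ones, but are neither listed nor needed, are in the scene too. What is meant by the coupler is not turquoise, and is the larger of those in its own colour.

How it is judged:
On the way, in this order (a step that is already met when the one before it is completed fails the run):
1. the table has been turned to its detent, the coupler still in its holder (value of joint turntable between -0.06 and 0.06 rad and horizontal distance between coupler and holder below 0.015 m), for 0.2 s.
2. the coupler has been lifted out of its holder in the fingers (height (world z) of coupler above 0.045 m and contact force between the fingers and coupler above 1 N), for 0.1 s.
3. the coupler has been pressed squarely on and the collar has snapped down (value of joint collar above 0.0065 m and angle between the z axis of coupler and the z axis of nipple, either way round below 0.15 rad and contact force between coupler and nipple above 2 N), for 0.2 s.
At the end, for the whole second after the job is handed in: the table is in its detent (within 0.06 rad of 0); the coupler, held in the fingers and at rest, sits on the nipple with its mouth within 5 mm of the collar face and its axis within 0.15 rad of the nipple's, keeping the collar pressed in past 6.5 mm with 2 to 40 N (all of step 3 and contact force between coupler and nipple below 40 N and distance between coupler and collar_face below 0.005 m and value of joint turntable between -0.06 and 0.06 rad and contact force between the fingers and coupler above 2 N and linear speed of coupler below 0.02 m/s); the arm keeps its last pose, push and grip.
It fails at once if a bystander (wax pot, tape roll or thread spool) is shifted by more than 20 mm (distance of any of wax_pot, tape_roll, spool_rust from where it was at the start of the episode above 0.02 m).
It also fails if it takes over 48 s, if anything falls off the work surface, if the arm or the gripper's body presses on something with over 40 N, if the wrist force passes 120 N, or if a joint passes its speed limit or range.

## Working session

There is one attempt and no reset: what is moved stays moved. The work goes in short steps, each a Python script; the robot and the scene stay as the last script left them, time stands still between calls to the robot, and variables do not carry over. Pictures are saved under pics/ and viewed, at most 10 in all, crops included, and the job is handed in when it is done.

```bash
ls; mkdir -p pics; cat > h.py <<'E'
import numpy as np, cv2
from scipy.spatial.transform import Rotation as R
from workcell import *
def K(m):
    f=210/np.tan(np.radians(m["vfov"])/2)
    return np.array([[f,0,m["cx"]],[0,f,m["cy"]],[0,0,1.]])
def rays(m,px):
    px=np.asarray(px,float).reshape(-1,1,2)
    u=cv2.undistortPoints(px,K(m),np.array(m["distortion"],float)).reshape(-1,2)
    d=np.c_[u[:,0],-u[:,1],-np.ones(len(u))]
    return np.array(m["eye"]),R.from_quat(m["attitude"]).apply(d)   # depth-scaled rays
def onplane(m,px,z):
    e,d=rays(m,px); return e+d*((z-e[2])/d[:,2])[:,None]
def withdepth(m,px,dep):
    e,d=rays(m,px); return e+d*np.asarray(dep)[:,None]
E
python3 - <<'E'
from h import *
for n in ["top","side"]:
    m=camera_model(n);print(n,{k:np.round(v,3) for k,v in m.items()})
    im,d=get_image(n);cv2.imwrite(f"pics/{n}0.png",im);np.save(f"pics/{n}0.npy",d)
m=camera_model("wrist");print(m)
s=read_state();print(s)
E
```

```text
pics
top {'vfov': np.float64(53.859), 'cx': np.float64(282.337), 'cy': np.float64(202.365), 'distortion': array([-0.063,  0.   ,  0.   ,  0.   ,  0.   ]), 'eye': array([0.288, 0.12 , 1.037]), 'attitude': array([-0.054,  0.058,  0.707, -0.703])}
side {'vfov': np.float64(42.251), 'cx': np.float64(274.019), 'cy': np.float64(209.674), 'distortion': array([-0.139,  0.   ,  0.   ,  0.   ,  0.   ]), 'eye': array([ 0.183, -1.084,  0.7  ]), 'attitude': array([ 0.53 , -0.054, -0.086,  0.842])}
{'vfov': 61.15244056030631, 'cx': 279.5753579421617, 'cy': 205.9657571034505, 'distortion': array([-0.05281855,  0.        ,  0.        ,  0.        ,  0.        ]), 'eye': array([0.07064768, 0.62497232, 0.38390231]), 'attitude': array([-0.10699427, -0.08372026,  0.61552521,  0.77631943])}
{'t': 0.1, 'joint_positions': array([ 1.32198821e+00,  4.23785295e-01,  1.63057944e+00, -3.12522149e-06,
        1.08862228e+00, -1.90345904e-02]), 'qd': array([ 4.64064525e-06, -5.88981261e-04, -1.34909120e-03,  1.50251544e-04,
       -5.64082453e-04, -3.10943276e-04]), 'effort': array([-1.85321028e-04, -5.45609200e+01, -2.74324250e+01,  6.46071509e-02,
        1.87843147e-02, -7.62971604e-05]), 'tcp_pos': array([0.14222312, 0.60809488, 0.22197982]), 'tcp_rot': array([ 1.14633452e-01,  9.93407613e-01, -6.91121703e-04, -9.17168277e-05]), 'force': array([-0.12953665, -0.26625908,  1.01531153]), 'moment': array([-0.04057781,  0.01526043, -0.02421508]), 'grip_force': 0.0, 'finger_gap': 0.08773678734043315}
```

View pics/top0.png

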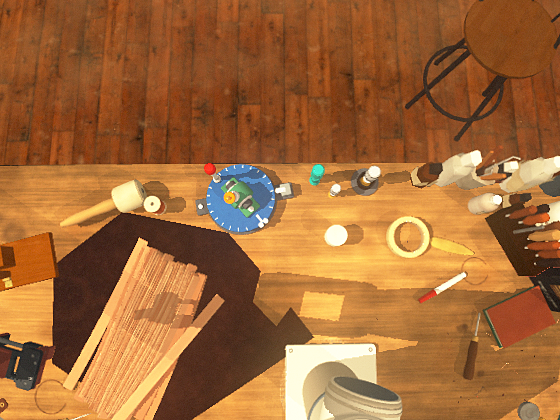

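View pics/side0.png

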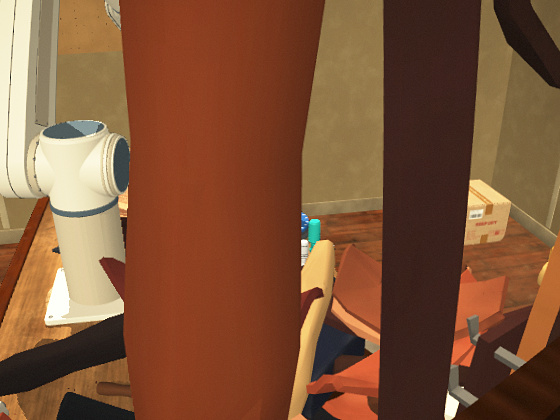

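The top view shows the blue table at about (238,200) with the red knob at (210,168). The roller block is at (284,190), the turquoise decoy at (317,174), and candidate couplers and holders are at (335,190) and (370,178). The side view is mostly blocked by a stool or chair.

```bash
python3 - <<'E'
from h import *
im=cv2.imread("pics/top0.png");d=np.load("pics/top0.npy")
c=cv2.resize(im[150:270,190:390],None,fx=4,fy=4,interpolation=cv2.INTER_CUBIC);cv2.imwrite("pics/c1.png",c)
m=camera_model("top")
px=[(238,200),(210,168),(284,190),(317,172),(335,187),(373,172),(367,185),(335,235),(408,237),(155,204),(200,208)]
P=withdepth(m,px,[d[v,u] for u,v in px])
for a,b in zip(px,P):print(a,b.round(3))
E
```

```text
(238, 200) [0.445 0.217 0.096]
(210, 168) [0.507 0.274 0.153]
(284, 190) [0.48  0.11  0.033]
(317, 172) [0.505 0.036 0.119]
(335, 187) [ 0.475 -0.008  0.092]
(373, 172) [ 0.503 -0.091  0.126]
(367, 185) [ 0.496 -0.101  0.011]
(335, 235) [ 0.366 -0.01   0.056]
(408, 237) [ 0.364 -0.202  0.001]
(155, 204) [0.443 0.422 0.056]
(200, 208) [0.439 0.321 0.013]
```

View pics/c1.png

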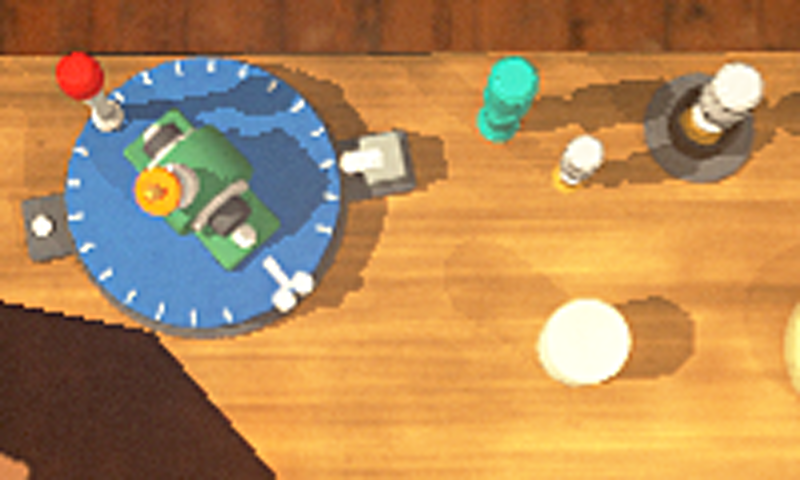

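The crop shows the following (crop pixels):
- Red knob top at (80,75) and orange collar at (158,190).
- White line near (280,275) and roller block at (385,160), so the table needs about +1 rad.
- The coupler (white, larger) in its holder at (725,100), with small and turquoise decoys beside it.
- Wax pot at (585,340).

Next I'll hover between the table and the holder and look once with the wrist camera.

```bash
python3 - <<'E'
from h import *
movep([0.40,0.06,0.36],[0,1,0,0]);pause(0.3)
s=read_state();print(s["t"],s["tcp_pos"],s["tcp_rot"],s["joint_positions"].round(3),s["force"])
import pickle
m=camera_model("wrist");im,d=get_image("wrist")
pickle.dump((m,im,d),open("w1.pkl","wb"));cv2.imwrite("pics/w1.png",cv2.resize(im,(800,600)));print(m["eye"])
E
```

```text
2.625 [0.40002932 0.0602506  0.35989966] [-2.97052153e-04  9.99999949e-01 -1.93629987e-05 -1.16760083e-04] [ 0.12  -0.075  1.916 -0.     1.3   -1.451] [-0.46024438 -0.79960249  0.44920107]
[0.32649563 0.06006508 0.52182258]
```

View pics/w1.png

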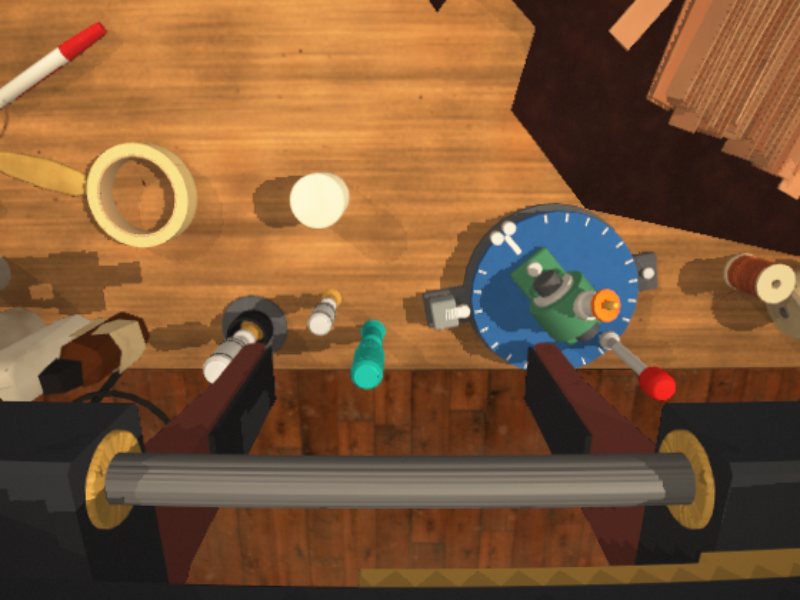

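The wrist view shows the table disc at (555,285), knob at (657,383), collar at (606,305), line and pins at (508,235), and roller block at (440,310). The coupler head is at (222,362) in the holder at (253,325), with the decoys at (325,312) and (368,355). The wax pot, tape and spool are all clear of the work.

```bash
cat > meas.py <<'E'
from h import *
from scipy.optimize import least_squares
def big(mask):
    n,l,st,c=cv2.connectedComponentsWithStats(mask.astype(np.uint8)); i=1+np.argmax(st[1:,4]); return l==i,c[i],st[i,4]
def circ(P,r=None):
    f=lambda q:np.hypot(P[:,0]-q[0],P[:,1]-q[1])-(r or q[2])
    return least_squares(f,[*P[:,:2].mean(0),.08],loss="soft_l1",f_scale=.001).x
def measure(m,im,roi):
    h=cv2.cvtColor(im,cv2.COLOR_BGR2HSV).astype(int);H,S,V=h[...,0],h[...,1],h[...,2]
    k=np.zeros(H.shape,bool);x0,x1,y0,y1=roi;k[y0:y1,x0:x1]=1;o={}
    b,c,a=big((H>100)&(H<118)&(S>130)&(V>60)&k)
    cn=max(cv2.findContours(b.astype(np.uint8),cv2.RETR_EXTERNAL,cv2.CHAIN_APPROX_NONE)[0],key=len)
    hull=cv2.convexHull(cn).reshape(-1,2); o["axis"]=circ(onplane(m,hull,.033))
    r,c,a=big(((H<4)|(H>176))&(S>200)&(V>120)&k); o["knob"]=onplane(m,[c],.1375)[0];o["knob_px"]=(c,a)
    g,c,a=big((H>=8)&(H<20)&(S>200)&(V>190)&k);o["collar"]=onplane(m,[c],.121)[0];o["collar_px"]=(c,a)
    return o
E
python3 - <<'E'
from meas import *
import pickle
m,im,d=pickle.load(open("w1.pkl","rb"));mt=camera_model("top");it=cv2.imread("pics/top0.png");dt=np.load("pics/top0.npy")
np.set_printoptions(precision=4,suppress=True)
ow=measure(m,im,(320,490,135,285));ot=measure(mt,it,(190,300,150,240))
for o in(ow,ot):print(o)
# wrist picture px (view/ (800/560)) candidates by depth
s=.7
for n,p in dict(line_a=(505,228),line_b=(519,250),roller=(440,310),roll_tip=(462,312),coup_top=(216,366),holder_ctr=(253,325),knobtop=(657,383),postbase=(610,340)).items():
    q=np.array(p)*s;i=q.astype(int);print(n,q,withdepth(m,[q],[d[i[1],i[0]]])[0],"plane.033",onplane(m,[q],.033)[0])
for n,q in dict(coup_top=(374,171),roller=(284,190),line_b=(257,215),line_e=(264,222)).items():
    print("top",n,withdepth(mt,[q],[dt[q[1],q[0]]])[0],onplane(mt,[q],.033)[0])
# coupler points from depth, both views
for nm,mm,dd in(("w",m,d),("t",mt,dt)):
    v,u=np.nonzero(dd>0);P=withdepth(mm,np.c_[u,v],dd[v,u])
    k=(np.abs(P[:,0]-.5)<.07)&(np.abs(P[:,1]+.1)<.05)&(P[:,2]>.0)&(P[:,2]<.2);Q=P[k]
    for a,b in((.118,.135),(.09,.115),(.03,.04),(.004,.02)):
        z=Q[(Q[:,2]>a)&(Q[:,2]<b)]
        if len(z):print(nm,a,len(z),z.mean(0),z.min(0),z.max(0))
    R_=P[(np.hypot(P[:,0]-.507,P[:,1]-.274)<.04)&(P[:,2]>.12)&(P[:,2]<.17)]
    if len(R_):print("knob",nm,len(R_),R_.mean(0),R_.min(0),R_.max(0))
E
```

```text
{'axis': array([0.4632, 0.2152, 0.0839]), 'knob': array([0.5114, 0.2764, 0.1375]), 'knob_px': (array([459.8716, 268.295 ]), np.int32(444)), 'collar': array([0.4477, 0.2307, 0.121 ]), 'collar_px': (array([423.2298, 213.5161]), np.int32(248))}
{'axis': array([0.4613, 0.2192, 0.0823]), 'knob': array([0.5102, 0.2776, 0.1375]), 'knob_px': (array([209.5534, 168.4272]), np.int32(103)), 'collar': array([0.4468, 0.2238, 0.121 ]), 'collar_px': (array([234. , 197.5]), np.int32(4))}
line_a [353.5 159.6] [0.3965 0.1623 0.0325] plane.033 [0.3964 0.1622 0.033 ]
line_b [363.3 175. ] [0.418  0.1771 0.033 ] plane.033 [0.418  0.1771 0.033 ]
roller [308. 217.] [0.4801 0.1011 0.031 ] plane.033 [0.4795 0.101  0.033 ]
roll_tip [323.4 218.4] [0.4825 0.1236 0.03  ] plane.033 [0.4816 0.1233 0.033 ]
coup_top [151.2 256.2] [ 0.5022 -0.0975  0.1218] plane.033 [ 0.5412 -0.1325  0.033 ]
holder_ctr [177.1 227.5] [ 0.4999 -0.0933  0.0206] plane.033 [ 0.4956 -0.0896  0.033 ]
knobtop [459.9 268.1] [0.5045 0.2686 0.1514] plane.033 [0.5614 0.3352 0.033 ]
postbase [427. 238.] [0.5079 0.2731 0.0443] plane.033 [0.5121 0.27
[... 420 characters left out ...]
1148]
w 0.03 162 [ 0.4973 -0.0945  0.0331] [ 0.4863 -0.1175  0.0302] [ 0.5161 -0.0772  0.0358]
w 0.004 853 [ 0.4974 -0.0921  0.0072] [ 0.4719 -0.133   0.004 ] [ 0.5377 -0.0624  0.0199]
knob w 464 [0.5074 0.2715 0.1458] [0.4983 0.2623 0.1253] [0.522  0.2872 0.1537]
t 0.118 104 [ 0.5055 -0.0947  0.1222] [ 0.4925 -0.1068  0.1181] [ 0.5187 -0.0832  0.1273]
t 0.09 37 [ 0.4985 -0.0885  0.1029] [ 0.4924 -0.1024  0.0904] [ 0.5122 -0.0819  0.1144]
t 0.03 64 [ 0.5017 -0.0908  0.0338] [ 0.4858 -0.1163  0.0305] [ 0.5273 -0.0757  0.0393]
t 0.004 377 [ 0.4992 -0.0914  0.0073] [ 0.4302 -0.1482  0.004 ] [ 0.5555 -0.05    0.0196]
knob t 111 [0.5071 0.2757 0.1492] [0.4972 0.2648 0.1317] [0.5205 0.2886 0.1562]
```

```bash
cat > turn.py <<'E'
from h import *
import sys
C=np.array([.462,.217]);kn=np.array([.5098,.2752]);rad=np.linalg.norm(kn-C);p0=np.arctan2(*(kn-C)[::-1]);p1=p0+1.025
def pose(p,off,z): return [*(C+rad*np.array([np.cos(p),np.sin(p)])),z],(R.from_euler("z",p+off)*R.from_quat([0,1,0,0])).as_quat()
best=None
for off in(0,np.pi):
    q=[ik(*pose(p,off,.1185)) for p in np.linspace(p0,p1,4)];print(rad,p0,off,[None if x is None else x.round(2) for x in q])
E
python3 turn.py
```

```text
0.0753132126522299 0.8831983576743209 0 [array([ 0.47,  0.5 ,  1.8 , -0.  ,  0.85, -1.98]), array([ 0.51,  0.48,  1.83, -0.  ,  0.83, -2.28]), None, None]
0.0753132126522299 0.8831983576743209 3.141592653589793 [array([ 0.47,  0.5 ,  1.8 , -0.  ,  0.85,  1.16]), array([ 0.51,  0.48,  1.83, -0.  ,  0.83,  0.86]), array([ 0.54,  0.46,  1.87, -0.  ,  0.81,  0.55]), array([ 0.56,  0.43,  1.92, -0.  ,  0.79,  0.22])]
```

```bash
cat >> turn.py <<'E'
off=np.pi
movep(*pose(p0,off,.19)); servo_line(pose(p0,off,.1185)[0],vel=.12)
move_gripper(.0,25); s=read_state();print("grip",s["t"],s["finger_gap"],s["grip_force"],s["tcp_pos"],s["force"])
if s["finger_gap"]<.015: sys.exit("missed")
for p in np.linspace(p0,p1,6)[1:]:
    a,b=pose(p,off,.1185); servo_line(a,b,vel=.09); s=read_state();print(round(s["t"],2),s["finger_gap"],s["force"].round(1))
move_gripper(.085); pause(.3)
a=np.array(s["tcp_pos"]);servo_line([a[0],a[1],.20],vel=.15)
im,d=get_image("top");cv2.imwrite("pics/t2full.png",im);np.save("pics/t2.npy",d);print(read_state()["t"])
m=camera_model("wrist");im2,d2=get_image("wrist");import pickle;pickle.dump((m,im2,d2),open("w2.pkl","wb"))
c=cv2.resize(im[150:250,190:310],None,fx=5,fy=5,interpolation=cv2.INTER_CUBIC);cv2.imwrite("pics/c2.png",c)
E
python3 turn.py | tail -8
```

```text
0.0753132126522299 0.8831983576743209 3.141592653589793 [array([ 0.47,  0.5 ,  1.8 , -0.  ,  0.85,  1.16]), array([ 0.51,  0.48,  1.83, -0.  ,  0.83,  0.86]), array([ 0.54,  0.46,  1.87, -0.  ,  0.81,  0.55]), array([ 0.56,  0.43,  1.92, -0.  ,  0.79,  0.22])]
grip 6.65 0.024138504963523016 25.000094872084446 [0.50984439 0.27519101 0.11848037] [ 0.88086985 -0.00241594  0.01769776]
7.01 0.02374209496651995 [-0.1 -3.5  0.4]
7.37 0.023843364265634017 [ 0.  -5.9  0.7]
7.72 0.023907026576805403 [ 1.3 -7.4  1.5]
8.08 0.024019514026630547 [ 3.1 -9.7  1.1]
8.44 0.023469547411480666 [  6.  -11.8   0.5]
10.525
```

View pics/c2.png

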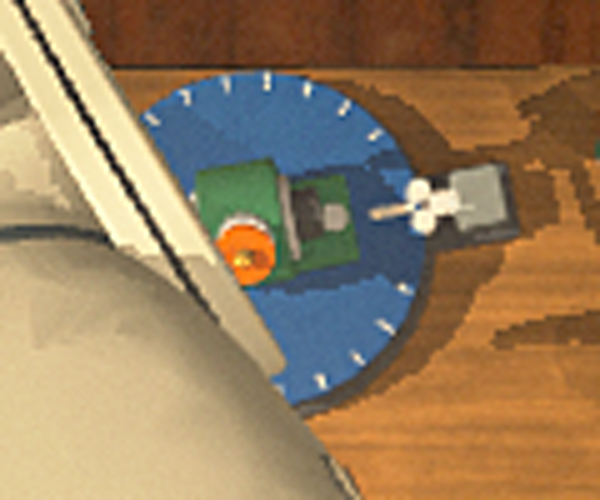

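The table is in its detent: the white line runs into the roller block at crop (415,208), and the nipple leans towards the robot, with its collar at (245,255). Now I'll take one closer wrist look to measure the collar and the coupler, and check what stands around the holder.

```bash
python3 - <<'E'
from meas import *
import pickle
np.set_printoptions(precision=4,suppress=True)
movep([0.37,0.06,0.32],[0,1,0,0]);pause(.2)
m=camera_model("wrist");im,d=get_image("wrist");pickle.dump((m,im,d),open("w3.pkl","wb"));cv2.imwrite("pics/w3.png",cv2.resize(im,(800,600)))
print(read_state()["t"])
mt=camera_model("top");dt=np.load("pics/top0.npy")
v,u=np.nonzero(dt>0);P=withdepth(mt,np.c_[u,v],dt[v,u])
for y in np.arange(-.30,.08,.02):
    Q=P[(abs(P[:,1]-y)<.01)&(P[:,0]>.4)&(P[:,0]<.6)];print(round(y,2),Q[:,2].max().round(3),Q[np.argmax(Q[:,2]),0].round(3))
E
```

```text
12.3
-0.3 0.198 0.516
-0.28 0.197 0.51
-0.26 0.11 0.521
-0.24 0.138 0.511
-0.22 0.137 0.507
-0.2 0.069 0.509
-0.18 0.03 0.404
-0.16 0.029 0.404
-0.14 0.006 0.474
-0.12 0.036 0.501
-0.1 0.127 0.505
-0.08 0.124 0.499
-0.06 0.011 0.509
-0.04 0.008 0.502
-0.02 0.092 0.468
0.0 0.094 0.477
0.02 0.12 0.505
0.04 0.121 0.516
0.06 0.008 0.539
```

View pics/w3.png

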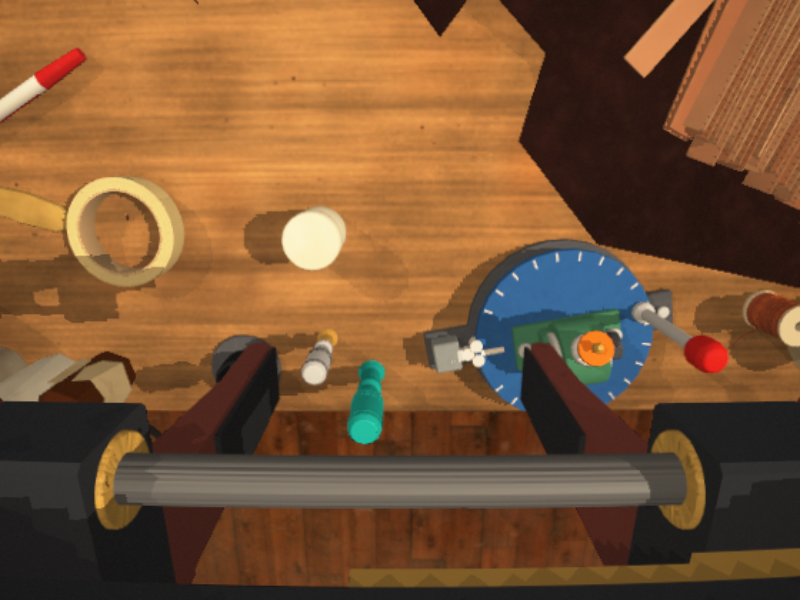

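The wrist view shows the collar at (596,348) with the brass tip, the line at the roller at (470,352), and the left finger hiding the coupler, which I've already measured.

```bash
python3 - <<'E'
from meas import *
import pickle
np.set_printoptions(precision=4,suppress=True)
m,im,d=pickle.load(open("w3.pkl","rb"));mt=camera_model("top");it=cv2.imread("pics/t2full.png");dt=np.load("pics/t2.npy")
for nm,mm,ii,dd,box in(("w",m,im,d,(395,440,225,262)),("t",mt,it,dt,(228,250,190,212))):
    h=cv2.cvtColor(ii,cv2.COLOR_BGR2HSV).astype(int);H,S,V=h[...,0],h[...,1],h[...,2]
    k=np.zeros(H.shape,bool);x0,x1,y0,y1=box;k[y0:y1,x0:x1]=1
    g,c,a=big((H>=5)&(H<22)&(S>200)&(V>170)&k)
    cn=max(cv2.findContours(g.astype(np.uint8),cv2.RETR_EXTERNAL,cv2.CHAIN_APPROX_NONE)[0],key=len)
    e=cv2.fitEllipse(cv2.convexHull(cn))
    v,u=np.nonzero(g);P=withdepth(mm,np.c_[u,v],dd[v,u]);P=P[P[:,2]>.09]
    print(nm,c,a,e,"plane",onplane(mm,[e[0]],.118)[0],"depth mean",P.mean(0),P.min(0),P.max(0))
    w=np.linalg.svd(P-P.mean(0))[2][2];print("normal",w*np.sign(w[2]))
# axis + line in w3
o=measure(m,im,(320,540,160,290));print(o["axis"],o["knob"],"roller",onplane(m,[(308,246)],.032)[0],"line",onplane(m,[(351,246),(340,246)],.033))
# holder/coupler in w1
m,im,d=pickle.load(open("w1.pkl","rb"))
v,u=np.nonzero(d>0);P=withdepth(m,np.c_[u,v],d[v,u])
print("foot",circ(P[(np.hypot(P[:,0]-.499,P[:,1]+.094)<.05)&(P[:,2]>.028)&(P[:,2]<.037)],None))
for nm,mm,dd in(("w",m,d),("t",mt,np.load("pics/top0.npy"))):
    v,u=np.nonzero(dd>0);P=withdepth(mm,np.c_[u,v],dd[v,u]);Q=P[(np.hypot(P[:,0]-.503,P[:,1]+.096)<.03)&(P[:,2]>.116)]
    hu=cv2.convexHull(Q[:,:2].astype(np.float32)).reshape(-1,2);print(nm,cv2.minEnclosingCircle(hu),circ(hu,.0145))
E
```

```text
w [416.6185 243.481 ] 422 ((416.87652587890625, 243.5058135986328), (23.80792808532715, 24.97580337524414), 122.02922821044922) plane [0.441  0.2116 0.118 ] depth mean [0.4405 0.2108 0.1192] [0.2966 0.0601 0.1111] [0.4537 0.2256 0.4817]
normal [-0.143   0.9262  0.3489]
t [239.3671 199.9494] 79 ((239.0867156982422, 200.2357940673828), (9.835124969482422, 11.683450698852539), 160.38270568847656) plane [0.441  0.2126 0.118 ] depth mean [0.4414 0.2118 0.1195] [0.4283 0.2014 0.1111] [0.4526 0.2237 0.1299]
normal [-0.4245 -0.0883  0.9011]
[0.4628 0.215  0.084 ] [0.4383 0.2878 0.1375] roller [0.4784 0.0985 0.032 ] line [[0.4781 0.1569 0.033 ]
 [0.478  0.1419 0.033 ]]
foot [ 0.5066 -0.0972  0.0187]
w ((0.5070651769638062, -0.09873101860284805), 0.014777061529457569) [ 0.5078 -0.097   0.08  ]
t ((0.5063419342041016, -0.09509668499231339), 0.014109036885201931) [ 0.507  -0.0953  0.08  ]
```

```bash
cat > geo.py <<'E'
from meas import *
import pickle
np.set_printoptions(precision=4,suppress=True)
F=np.array([.441,.212,.118]);a=np.radians(191.8);n=np.array([np.sin(np.radians(25))*np.cos(a),np.sin(np.radians(25))*np.sin(a),np.cos(np.radians(25))])
ty=np.array([np.sin(a),-np.cos(a),0]);Q=R.from_matrix(np.c_[np.cross(ty,-n),ty,-n]).as_quat()
def tcp(h): return F+n*(h+.071)     # h: mouth height above unpressed collar face
E
python3 - <<'E'
from geo import *
import sys
print(n,[None if (q:=ik(tcp(h),Q)) is None else q.round(2) for h in(.06,0,-.014)])
c=[.5068,-.0965]
movep([*c,.17],[0,1,0,0]);servo_line([*c,.077],vel=.12)
move_gripper(0,50);s=read_state();print(s["t"],s["finger_gap"],s["grip_force"],s["force"])
if s["finger_gap"]<.02: sys.exit("miss")
servo_line([*c,.20],vel=.15);s=read_state();print(s["t"],s["finger_gap"],s["grip_force"],s["force"])
E
```

```text
[-0.4137 -0.0864  0.9063] [array([ 0.55, -0.04,  2.27, -0.29,  0.52, -1.  ]), array([ 0.53,  0.11,  2.28, -0.4 ,  0.35, -0.9 ]), array([ 0.52,  0.15,  2.28, -0.43,  0.32, -0.87])]
15.15 0.02873983468534825 49.97733905387577 [-0.1312 -0.0122 -0.4644]
16.1167 0.028584710036309795 49.97468845511321 [-0.655   1.2013 -1.7363]
```

```bash
python3 - <<'E'
from geo import *
movep([.43,.06,.29],[0,1,0,0]);movep(tcp(.045),Q);pause(.2)
s=read_state();print(s["t"],s["tcp_pos"]-tcp(.045),s["force"],s["finger_gap"])
m=camera_model("wrist");im,d=get_image("wrist");pickle.dump((m,im,d),open("w4.pkl","wb"))
it,dt=get_image("top");cv2.imwrite("pics/t4.png",it);np.save("pics/t4.npy",dt)
a=im;b=cv2.resize(it[150:250,180:300],(480,400),interpolation=cv2.INTER_CUBIC)
a=cv2.resize(a,(533,400));cv2.imwrite("pics/w4.png",cv2.resize(np.hstack([a,b[:, :267]]),(800,400)))
E
```

```text
17.8083 [ 0.0015 -0.0006  0.0005] [-0.3021 -0.4785 -2.8812] 0.028357356571498054
```

View pics/w4.png

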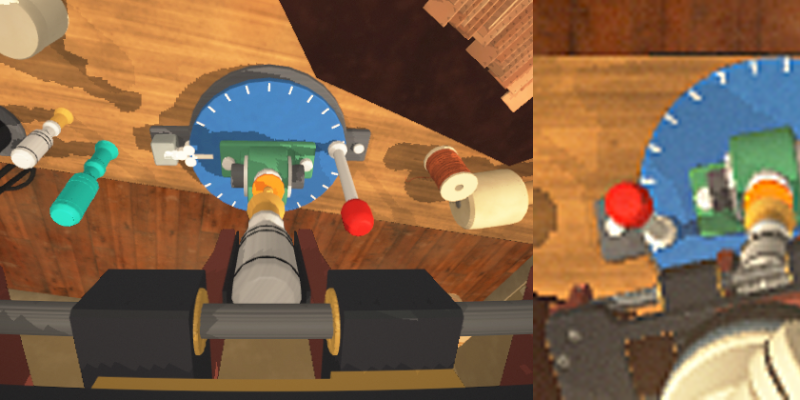

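The wrist view shows the coupler in the fingers, its brass mouth at (265,210), lined up with the collar at (267,185). I'll check the coupler's axis in the tool frame from depth.

```bash
python3 - <<'E'
from geo import *
m,im,d=pickle.load(open("w4.pkl","rb"));s=read_state();T=R.from_quat(s["tcp_rot"])
v,u=np.nonzero(d>0);P=T.inv().apply(withdepth(m,np.c_[u,v],d[v,u])-s["tcp_pos"])
k=(abs(P[:,1])<.03)&(abs(P[:,0])<.03)
for z in np.arange(-.04,.13,.008):
    A=P[k&(abs(P[:,2]-z)<.004)]
    if len(A)>4:print(round(z,3),len(A),"y",A[:,1].min().round(4),A[:,1].max().round(4),"xmax",A[:,0].max().round(4))
E
```

```text
-0.04 2025 y -0.0256 0.0248 xmax 0.0132
-0.032 1019 y -0.0247 0.0244 xmax 0.0129
-0.024 899 y -0.0242 0.0229 xmax 0.0128
-0.016 766 y -0.0235 0.0228 xmax 0.0129
-0.008 703 y -0.0235 0.0227 xmax 0.013
0.0 415 y -0.0235 0.0226 xmax 0.0131
0.008 88 y -0.0139 0.013 xmax 0.0129
0.024 59 y -0.0081 0.0055 xmax 0.0074
0.032 348 y -0.0119 0.0103 xmax 0.0098
0.04 22 y -0.0114 0.0099 xmax 0.0094
0.048 93 y -0.0096 0.008 xmax 0.0078
0.056 96 y -0.0097 0.0077 xmax 0.0079
0.064 376 y -0.0138 0.0114 xmax 0.0112
0.072 164 y -0.0146 0.0129 xmax 0.012
0.104 14 y -0.0017 0.0038 xmax 0.0044
0.112 127 y -0.0114 0.0128 xmax 0.0147
0.12 456 y -0.0123 0.0145 xmax 0.0152
```

```bash
python3 - <<'E'
from geo import *
T=R.from_quat(Q);sh=T.apply([.003,.0019,0])
move_gripper(0,60)
def st(l):
    s=read_state();f=s["force"];print(l,round(s["t"],2),"h",(n@(s["tcp_pos"]-tcp(0)-sh)).round(4),"axial",(n@f).round(2),"lat",(f-n*(n@f)).round(2),"gap",s["finger_gap"].round(4));return s
servo_line(tcp(.045)+sh,Q,vel=.05);st("shift")
servo_line(tcp(.012)+sh,Q,vel=.05);st("near")
hit=servo_line(tcp(-.008)+sh,Q,vel=.02,stop_force=3);s=st(f"hit {hit}")
E
```

```text
Traceback (most recent call last):
AttributeError: 'float' object has no attribute 'round'
```

```bash
cat >> geo.py <<'E'
sh=R.from_quat(Q).apply([.003,.0019,0])
def st(l):
    s=read_state();f=s["force"];h=float(n@(s["tcp_pos"]-tcp(0)-sh));print(l,round(s["t"],2),"h",round(h,4),"axial",round(float(n@f),2),"lat",(f-n*(n@f)).round(2),"gap",round(float(s["finger_gap"]),4));return h
E
python3 - <<'E'
from geo import *
st("shift")
servo_line(tcp(.012)+sh,Q,vel=.05);st("near")
hit=servo_line(tcp(-.008)+sh,Q,vel=.02,stop_force=3);st(f"hit {hit}")
E
```

```text
shift 18.38 h 0.045 axial -1.35 lat [-1.04 -0.19 -0.49] gap 0.0283
near 19.18 h 0.0119 axial -2.0 lat [-0.86 -0.49 -0.44] gap 0.0283
hit True 19.87 h -0.0016 axial 4.05 lat [1.26 0.36 0.61] gap 0.0281
```

```bash
python3 - <<'E'
from geo import *
for h in(-.004,-.008,-.012):
    servo_line(tcp(h)+sh,Q,vel=.02);pause(.15);st(h)
pause(.3);st("rest")
m=camera_model("wrist");im,d=get_image("wrist");s=read_state();T=R.from_quat(s["tcp_rot"])
cv2.imwrite("pics/w5.png",cv2.resize(im[130:330,170:430],(780,600)))
v,u=np.nonzero(d>0);P=T.inv().apply(withdepth(m,np.c_[u,v],d[v,u])-s["tcp_pos"])
k=(abs(P[:,1])<.03)&(abs(P[:,0])<.03)
for z in np.arange(.008,.12,.008):
    A=P[k&(abs(P[:,2]-z)<.004)]
    if len(A)>4:print(round(z,3),len(A),"y",A[:,1].min().round(4),A[:,1].max().round(4),"xmax",A[:,0].max().round(4))
E
```

```text
-0.004 20.31 h -0.0039 axial 3.8 lat [0.05 0.07 0.03] gap 0.028
-0.008 20.81 h -0.0081 axial -0.92 lat [ 1.33 -2.53  0.36] gap 0.0279
-0.012 21.31 h -0.0118 axial 5.05 lat [ 1.46 -1.77  0.5 ] gap 0.0284
rest 21.61 h -0.0118 axial 4.39 lat [ 1.08 -2.01  0.3 ] gap 0.0283
0.008 85 y -0.0138 0.013 xmax 0.0131
0.024 54 y -0.0074 0.0062 xmax 0.0078
0.032 344 y -0.0117 0.0099 xmax 0.0103
0.04 23 y -0.0113 0.0088 xmax 0.0092
0.048 97 y -0.0095 0.0075 xmax 0.0082
0.056 96 y -0.0098 0.0078 xmax 0.0084
0.064 372 y -0.0136 0.0115 xmax 0.0116
0.072 195 y -0.0153 0.0124 xmax 0.0124
0.08 62 y -0.0144 0.0071 xmax 0.011
0.088 1029 y -0.0211 0.017 xmax 0.0165
0.096 966 y -0.0252 0.0208 xmax 0.0238
0.104 803 y -0.0298 0.03 xmax 0.0264
0.112 361 y -0.0298 0.0298 xmax 0.0278
```

View pics/w5.png

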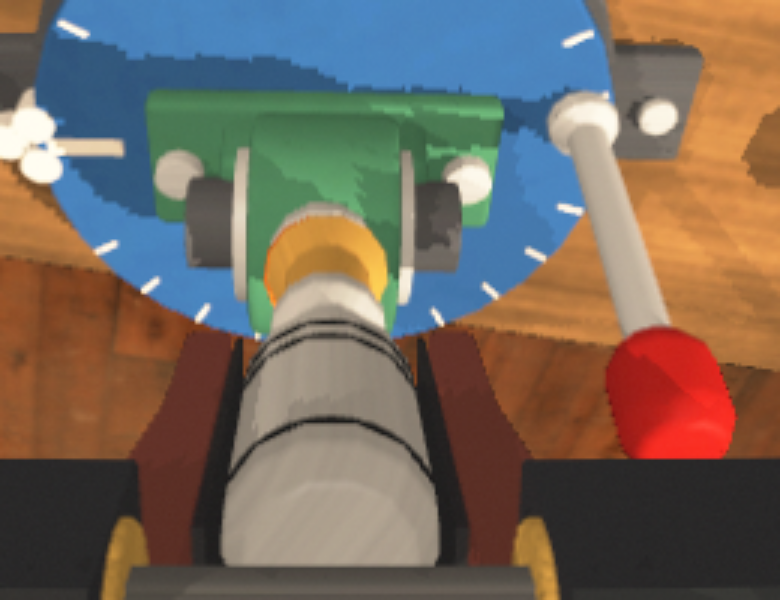

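The picture shows the mouth seated square on the collar, pressed down to the housing, with the white line still at the roller. The axial force dropped and then rose again, so the collar has snapped. I'll press 2 mm more for margin and hand in.

```bash
python3 - <<'E'
from geo import *
servo_line(tcp(-.014)+sh,Q,vel=.02);pause(.5);st("final")
print(finish_job())
E
```

```text
final 22.41 h -0.0138 axial 6.41 lat [ 0.93 -2.51  0.19] gap 0.0281
the job is handed in; nothing more can be done
None
```

I turned the table into its detent, pressed the coupler squarely onto the nipple and handed the job in at 22.4 s. The fingers still hold the coupler against the spring, and the axial force dropped and rose again as it should when the collar snaps; no score came back, and I kept clear of the bystanders but did not re-measure them.

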